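# Load a filter into the slide and click it into the lamp's beam

### The arm

A 6-joint arm with a two-finger parallel gripper is mounted at the origin on the work surface. World frame = base frame: x ahead of the robot, y to its left, z up, the work surface at z = 0. Lengths are in m, angles in rad, forces in N, time in s.
With the tool pointing down it reaches from about 0.375 to 0.975 m from the base axis. Payload 3.8 kg.
Tool frame: the origin (TCP) lies midway between the tips of the shut fingers; the grasp point (between the pads) lies 19 mm behind it; z points along the fingers, y is the line along which they close (so a half turn about z gives the same grasp; the last joint's range is limited). The gripper opens to 85 mm and grips with 20 to 120 N. Pads are 22 mm wide; open, the fingers measure 114 mm over their backs; the gripper's body (76 mm by 85 mm) begins 54 mm behind the grasp point. The pads swing forward as they close: fully open they stand 13 mm farther back than shut.
Start: joints at [-1.345, 0.264, 1.604, -0, 1.274, -0.037], TCP at [0.175, -0.652, 0.231] pointing down, gripper open.
Joint ranges: [-2.63, 2.63], [-0.94, 2.18], [0.31, 2.57], [-1.31, 4.45], [0, 2.66], [-2.55, 2.55]. Speed limits (rad/s): [2.57, 2.57, 3.14, 3.14, 3.14, 3.14].

### API

Orientations are given as a rotation vector (axis times angle).
In Python, from workcell import sensors, viewer, job gives the robot as it stands.
- The arm moves only by the shell command python3 -m inch 'ROWS' [FORCE]. ROWS is JSON, one flat list of numbers, 7 for each row, row after row: the shift along the tool's x, y, z in mm, then the turn, a rotation vector about the tool's x, y, z in degrees, then the finger opening in mm, from 0 to 85.4. A call has exactly 8 rows; each row shifts and turns the commanded pose from where the row before left it, along the tool's axes as they then stand; what a row does not reach is not made up. A row lasts 1/10 s, in which the tool goes at most 50 mm and 8.59 degrees, less where a joint would pass 70% of its speed; a pose out of reach is approached as far as the arm can. A call is refused whole if a number of a shift passes 50 or a number of a turn 8.59, either way. A call with a gripper value outside its range is refused whole. The fingers move at their own pace and stop on an object; FORCE is the grip in N (left out, the last holds). Time passes only in rows, so rows that do not move let the fingers close, or fill a call up. It gives the time, the measured TCP pose, the force, the opening and the grip force at its end, in the units of the state.
- sensors.read_state(): the state, without advancing time (a new reading comes with each control period).
- viewer.read_camera(name): name is "scene" or "side" or "wrist"; returns the picture (420x560x3 uint8, red, green, blue); there is no depth.
- viewer.camera_params(name): a dict with "K" (3x3 intrinsics, pixels), "world_to_cam" (4x4, takes a point from world to camera coordinates). Camera axes: x right, y down, z forward; pixel columns grow to the right and rows downward; lengths in m; the calibration is good to about 2 mm. The wrist camera is an equidistant fisheye: a pixel r from the principal point sees the ray r / f radians off the axis. A picture is of the moment at which its call begins: read the wrist's pose just before it. camera_params takes no time and is no camera call; for the wrist camera it gives the pose at the moment of the call.
- job.finish_job(): hands the job in; it is judged then, once.
The state is a dict: "time": time; "q": joint angles; "joint_vel": joint speeds; "joint_torque": joint torques, N m; "tool_pos": TCP position; "tcp_rot": TCP orientation; "wrist_force": force on the tool from outside, world axes, zero at the start; "torque": the same for the moment, N m; "width": opening from 0.0 (shut) to 1.0 (fully open); "grip_force": force on a finger pad.
Only numpy, scipy, OpenCV 4.12 (cv2) and the standard library are available. Lean on these libraries where they do the work, as an engineer would, in place of code of your own. Each camera call takes 0.05 s, during which the arm holds its last target. There are 200 camera calls.

### The job

Take the filter with the round window and the single wide tab out of the rack and push it fully home, upright, in the slot of the slide while the slide is still well short of the ball. Then move your grip to the slide's knob and push the slide along its rail until you feel the ball click in between the two ridges, without running on past it, and finish there with the fingers still gripping the knob, the filter still fully home. Leave the other plates and the things lying about where they are.

Things in the scene. Friction and masses are not known exactly. Their poses are not given: they have to be found in the camera images.
- filter: Black filter plate to be loaded, 60 g: slab 8 mm thick (its x), 60 mm wide (its y), 60 mm tall, with one centred tab on top, 34 mm wide, 8 mm thick, up to 80 mm above the underside; round metal-rimmed glass window 35 mm across. Same either way round. Origin at the centre of its underside, z up. Starts upright in one of the rack's slots, underside 12 mm above the table.
- blank: Plain black plate of the same size without a window, one narrow tab 12 mm wide. Stands in another rack slot. Leave it.
- diffuser: Black plate of the same size with a rectangular white window and two narrow tabs at its corners. Stands in another rack slot. Leave it.
- rack: Fixed grey block 212 x 82 mm, 32 mm high, origin at the centre of its underside. Three slots side by side along its x at -70, 0 and +70 mm, each 10 mm (x) by 62 mm (y) and 20 mm deep.
- bench: Fixed dark base plate 90 x 330 mm, 12 mm high, carrying a steel rail along its y. Origin at the centre of its underside; its x axis points away from the rail on the side of the lamp house.
- slide: Aluminium slide on the rail, moves only along the bench's y: starts near the -y end, has to go towards +y. Rail friction about 1 N. Origin on the rail's top (22 mm above the table) below the slot's middle, axes parallel to the bench's. 34 mm wide, from -90 to +42 mm in y.
- slot (a point): Centre of the floor of the slide's slot, 28 mm above the table, axes as the slide. The slot is 10 mm wide (x), 62.4 mm long (y), 26 mm deep with lips flared in the uppermost 6 mm; the filter stands in it with its 60 mm width along y. Fully home: the filter's underside on the slot's floor.
- knob (a point): Middle of the flat-sided black grip of the slide's knob: 14 mm (x) by 18 mm (y), 32 mm tall, from 50 to 82 mm above the table, on a thin stem; this point is 66 mm above the table and 72 mm from the slot's middle, on its -y side.
- lamp: Fixed white lamp house 75 x 80 mm, 100 mm high, 75 to 150 mm from the rail's axis on its +x side, with a lens tube reaching to 45 mm from the axis, top at 91 mm; on the -x side a block 26 x 26 x 40 mm, centred 36 mm from the axis, holds the ball. Clamped somewhere along the rail. Origin on the table below the rail's axis, in line with lens and ball; axes parallel to the bench's.
- notch (a point): Where the slot's middle must come to lie for the ball to sit between the ridges: on the rail's axis in line with ball and lens, 28 mm above the table, axes as the lamp. The ball meets the first ridge 12 to 13 mm before, its crest is 6 mm before, the second crest 6 mm past.
- ball (a point): Centre of the sprung steel ball (5 mm radius, pointing at the rail), 34 mm above the table, 20 mm from the rail's axis on its -x side. Pushing the slide's ridge over it takes about 5 N; past the crest the ball draws the slide on with up to 7 N, the pull ends at the notch, and there it centres the slide by itself if the grip is loosened.
- ridges (a point): Middle between two upright round steel ridges (4 mm radius, 12 mm apart along y) on the slide's -x flank, 34 mm above the table, level in y with the slot's middle. The ball clicks in between them.
- oil: Small amber bottle with black cap, 28 mm across, 65 mm high. Leave it.
- dish: Small white dish, 56 mm across, 16 mm high. Leave it.
- canister: Brass objective canister, 42 mm across, 75 mm high. Leave it.
- driver: Small black-handled screwdriver, 150 mm long, lying. Leave it.
There are look-alikes about, which are no part of the job. There is more than one size of the lamp; the one meant has the size given above.

How it is judged:
On the way, in this order (a step that is already met when the one before it is completed fails the run):
1. the filter stands fully home in the slot while the slide is still at least 20 mm short of the notch (z of filter in the frame of slot below 0.003 m and x of filter in the frame of slot between -0.003 and 0.003 m and y of filter in the frame of slot between -0.004 and 0.004 m and angle between filter's own z axis and vertical below 0.08 rad and y of slot in the frame of notch below -0.02 m), for 0.2 s.
2. the slide sits in the notch with the filter home (z of filter in the frame of slot below 0.003 m and x of filter in the frame of slot between -0.003 and 0.003 m and y of filter in the frame of slot between -0.004 and 0.004 m and angle between filter's own z axis and vertical below 0.08 rad and y of slot in the frame of notch between -0.0025 and 0.0025 m), for 0.3 s.
At the end, for the whole second after the job is handed in: The fingers grip the slide (over 1.5 N) and not the filter, the slide is at rest within 2.5 mm of the notch, and the filter is home in the slot: underside within 3 mm of its floor, centred within 3 mm across and 4 mm along, upright within 0.08 rad (all of step 2 and contact force between the fingers and slide above 1.5 N and contact force between the fingers and filter below 0.5 N and linear speed of slide below 0.005 m/s); the arm keeps its last pose, push and grip.
It fails at once if the slide runs more than 9 mm past the notch (y of slot in the frame of notch above 0.009 m).
It fails at once if another plate or a thing lying about is shifted by more than 20 mm (distance of any of blank, diffuser, oil, dish, canister, driver from where it was at the start of the episode above 0.02 m).
It also fails if it takes over 61 s, if anything falls off the work surface, if the arm or the gripper's body presses on something with over 40 N, if the wrist force passes 120 N, or if a joint passes its speed limit or range.

## Working session

There is one attempt and no reset: what is moved stays moved. The work goes in short steps, Python scripts to look and compute and a shell command to move; the robot and the scene stay as the last step left them, time stands still between calls to the robot, and variables do not carry over. Pictures are saved under pics/ and viewed, at most 10 in all, crops included, and the job is handed in when it is done.

```bash
mkdir -p pics; ls; python3 - <<'E'
from workcell import sensors, viewer
import cv2
for n in("scene","side"):
    cv2.imwrite(f"pics/{n}0.png",viewer.read_camera(n)[:,:,::-1]); p=viewer.camera_params(n); print(n,p["K"],p["world_to_cam"])
p=viewer.camera_params("wrist");print(p)
cv2.imwrite("pics/wrist0.png",viewer.read_camera("wrist")[:,:,::-1])
s=sensors.read_state();print({k:s[k] for k in("time","tool_pos","tcp_rot","width","wrist_force")})
E
```

```text
pics
scene [[499.94071075   0.         277.93364599]
 [  0.         499.94071075 211.52819238]
 [  0.           0.           1.        ]] [[ 0.53146824  0.84699974  0.01153058 -0.23292598]
 [ 0.51202831 -0.31037977 -0.80093159 -0.19587324]
 [-0.67480999  0.43157368 -0.59864483  1.42775201]
 [ 0.          0.          0.          1.        ]]
side [[434.36761582   0.         277.32439423]
 [  0.         434.36761582 210.21178816]
 [  0.           0.           1.        ]] [[ 0.97929009 -0.20243631 -0.00323446 -0.50796182]
 [-0.11123791 -0.5246302  -0.84403156  0.08302495]
 [ 0.16916573  0.82691154 -0.53628375  0.83256559]
 [ 0.          0.          0.          1.        ]]
{'K': array([[325.1922621 ,   0.        , 276.54806757],
       [  0.        , 325.1922621 , 209.37012878],
       [  0.        ,   0.        ,   1.        ]]), 'world_to_cam': array([[ 0.25984665, -0.96564422, -0.00331068, -0.67377841],
       [-0.92964859, -0.251085  ,  0.2696476 , -0.03398418],
       [-0.26121491, -0.06698926, -0.96295338,  0.37867131],
       [ 0.        ,  0.        ,  0.        ,  1.        ]])}
{'time': 0.15, 'tool_pos': array([ 0.17521847, -0.65125618,  0.2302258 ]), 'tcp_rot': array([-3.11274617e+00, -4.11352218e-01,  2.73805872e-04]), 'width': 1.0038943479194655, 'wrist_force': array([ 0.51494784, -0.80544334,  0.1378916 ])}
```

View pics/scene0.png

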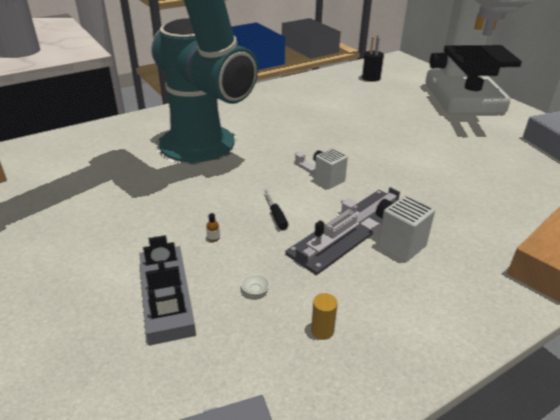

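View pics/side0.png

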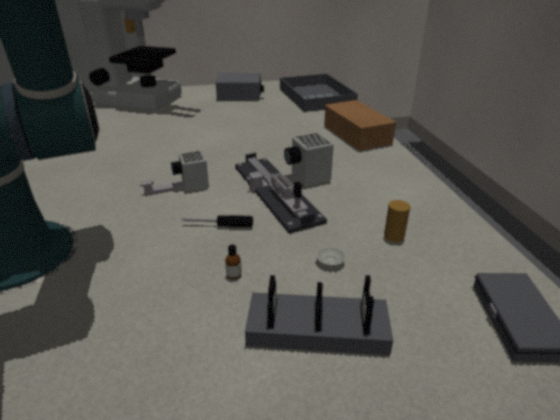

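Scene: the rack is at (165,292). Its plates are at (160,250), apparently with a round window and one wide tab; (164,275), blank; and (167,303), with a white rectangle. The bench is at (345,228), with the knob at about (319,230) and the slide at (340,222). The large lamp is at (405,228), and a small look-alike lamp at (330,167). Side: plates at (271,300), (318,305) and (367,303), knob (297,190). Next, enlarged crops.

```bash
python3 - <<'E'
import cv2,numpy as np
a=cv2.imread("pics/scene0.png");b=cv2.imread("pics/side0.png")
f=lambda i,x,y,w,h,s:cv2.resize(i[y:y+h,x:x+w],None,fx=s,fy=s,interpolation=cv2.INTER_CUBIC)
# scene: rack (130,225,80,120)x5 ; bench (280,180,160,100)x... 
cv2.imwrite("pics/c1.png",np.hstack([f(a,130,228,75,120,5),np.vstack([f(b,240,270,160,85,2.6),f(a,282,180,160,100,2.6)])[:600,:416].copy()]) if 0 else np.hstack([f(a,130,228,75,120,5),cv2.copyMakeBorder(f(b,240,270,160,90,2.6),0,366,0,0,0)]))
cv2.imwrite("pics/c2.png",np.vstack([f(a,280,180,160,95,5)[:475:,:],])[:, :800])
cv2.imwrite("pics/c3.png",f(b,230,130,130,100,6))
E
```

```text
(no output)
```

View pics/c1.png

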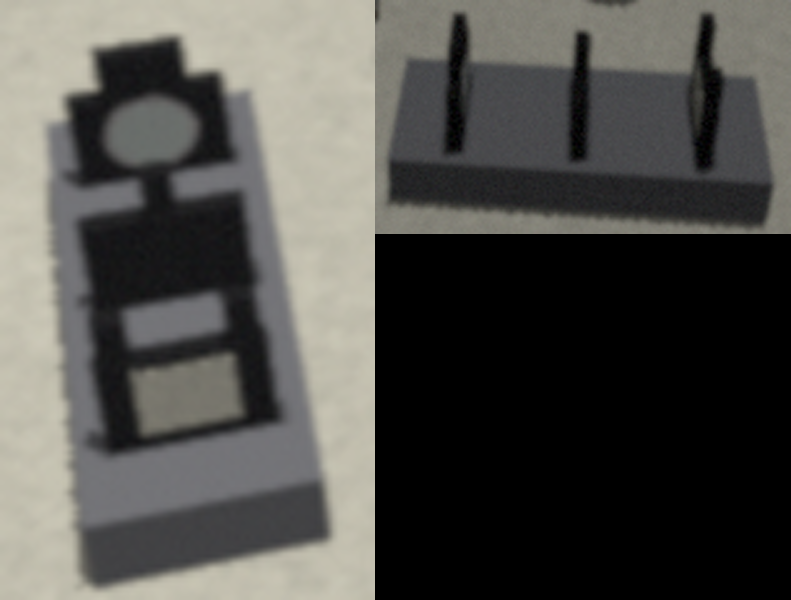

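View pics/c2.png

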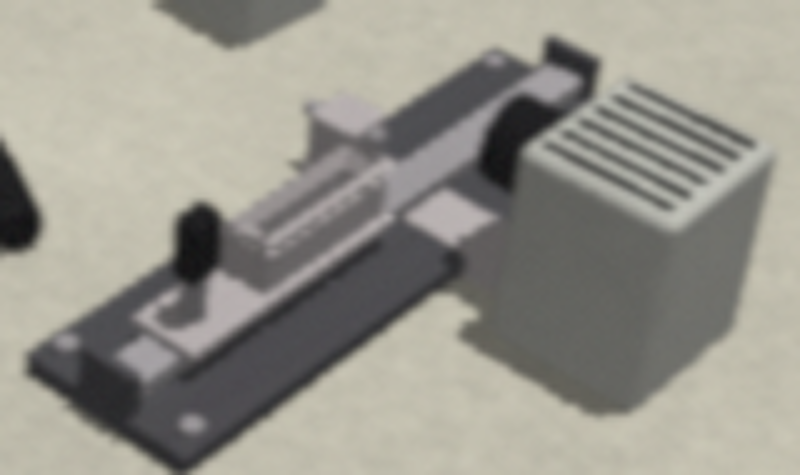

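View pics/c3.png

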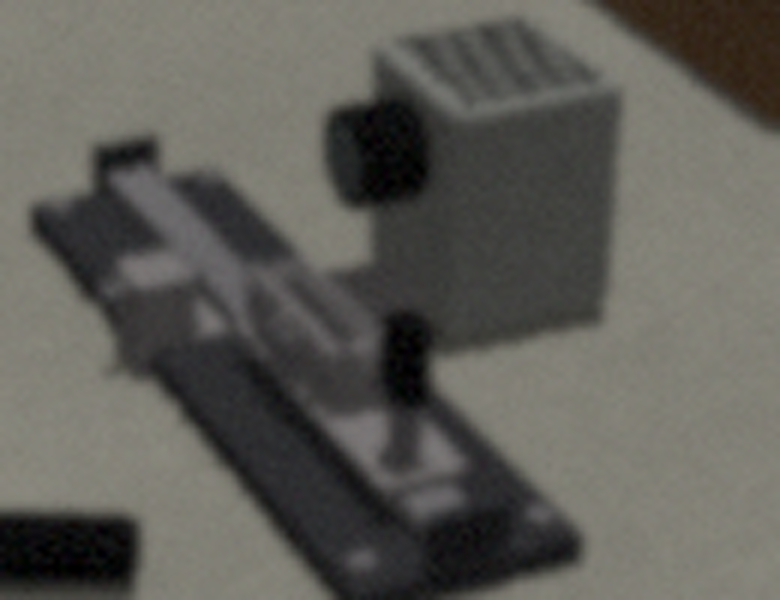

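Candidates for the filter, in scene pixels: (160,252) has a round window and a wide tab; (163,275) has one narrow tab and no window; (167,303) has two tabs and a white rectangle. The crop confirms the first one. For the lamp, I take the big one at (405,228) on the bench, since the one at (330,167) is smaller and stands off the rail. Pixel corners are read off the crops and fitted below.

```bash
cat > h.py <<'E'
import numpy as np, cv2
from workcell import sensors, viewer
from scipy.optimize import least_squares
from scipy.spatial.transform import Rotation as R
P={n:viewer.camera_params(n) for n in("scene","side")}
def proj(n,X,p=None):
    p=p or P[n]; K=p["K"];X=np.atleast_2d(X);c=X@p["world_to_cam"][:3,:3].T+p["world_to_cam"][:3,3]
    if n=="wrist":
        r=np.hypot(c[:,0],c[:,1])+1e-12;t=np.arctan2(r,c[:,2]);q=c[:,:2]/r[:,None]*t[:,None]
    else: q=c[:,:2]/c[:,2:]
    return q*[K[0,0],K[1,1]]+[K[0,2],K[1,2]]
def place(v,L): # v=x,y,yaw,z
    L=np.atleast_2d(L);c,s=np.cos(v[2]),np.sin(v[2])
    return np.c_[v[0]+c*L[:,0]-s*L[:,1],v[1]+s*L[:,0]+c*L[:,1],L[:,2]+(v[3] if len(v)>3 else 0)]
def fit(obs,x0): # obs: list (cam, local xyz, pixel[, params])
    f=lambda v:np.ravel([proj(o[0],place(v,o[1]),o[3] if len(o)>3 else None)[0]-o[2] for o in obs])
    r=least_squares(f,x0,loss="soft_l1");return r.x,np.abs(f(r.x)).reshape(-1,2).round(1).tolist()
def tri(obs):
    r=least_squares(lambda X:np.ravel([proj(o[0],X,o[2] if len(o)>2 else None)[0]-o[1] for o in obs]),[.6,-.2,.05]);return r.x,np.abs(r.fun).max()
E
cat > m1.py <<'E'
from h import *
np.set_printoptions(precision=4,suppress=True)
A=lambda x,y:(130+x/5,228+y/5);B=lambda x,y:(240+(x-375)/2.6,270+y/2.6);C=lambda x,y:(280+x/5,180+y/5);D=lambda x,y:(230+x/6,130+y/6)
s,d="scene","side";m=np.array
rk=lambda x,y:m([x*.106,y*.041,.032])
# rack x: +x from filter to diffuser
o=[(s,rk(-1,-1),A(48,122)),(s,rk(-1,1),A(250,92)),(s,rk(1,1),A(325,482)),(s,rk(1,-1),A(82,528)),
(d,rk(-1,1),B(408,60)),(d,rk(1,1),B(755,78)),(d,rk(1,-1),B(772,183)),(d,rk(-1,-1),B(390,160))]
for x0 in([.4,-.5,0.,0.],):
    v,e=fit(o,x0);print("rack",v,e)
fl=lambda y,z:m([0,y,z])
o=[(s,m([0,-.017,.08]),A(93,52)),(s,m([0,.017,.08]),A(181,40)),(s,m([0,-.03,.06]),A(67,98)),(s,m([0,.03,.06]),A(222,75)),(d,m([0,-.017,.08]),B(459,15)),(d,m([0,-.03,.02]),B(453,153))]
v,e=fit(o,[v[0]-.07,v[1],v[2],.012]);print("filter",v,e)
b=lambda x,y:m([x*.045,y*.165,.012])
o=[(s,b(-1,-1),C(30,357)),(s,b(1,-1),C(183,465)),(s,b(-1,1),C(500,50)),(d,b(-1,1),D(32,207)),(d,b(1,1),D(215,172)),(d,b(1,-1),D(580,545))]
v,e=fit(o,[.6,-.1,0,0]);print("bench",v,e);bv=v
l=lambda x,y:m([x,y,.1])
o=[(s,l(.075,-.04),C(520,150)),(s,l(.075,.04),C(632,80)),(s,l(.15,.04),C(775,150)),(s,l(.15,-.04),C(670,232)),(d,l(.075,.04),D(375,50)),(d,l(.15,.04),D(520,20)),(d,l(.15,-.04),D(618,95)),(d,l(.075,-.04),D(465,120))]
v,e=fit(o,bv);print("lamp",v,e)
for nm,a,c in(("knobtop",C(200,210),D(407,322)),("knobbot",C(197,280),D(405,405))):print(nm,tri([(s,a),(d,c)]))
E
python3 m1.py
```

```text
rack [ 0.5196 -0.3    -0.2868 -0.0025] [[0.6, 1.3], [0.1, 0.4], [0.1, 0.7], [0.3, 1.4], [0.7, 1.2], [0.4, 0.7], [0.4, 0.1], [1.2, 0.5]]
filter [ 0.4553 -0.2802 -0.3406  0.0147] [[0.3, 0.0], [0.5, 0.0], [0.6, 0.2], [0.4, 0.2], [0.7, 11.3], [0.8, 4.9]]
bench [ 0.5408  0.1302  0.2099 -0.0066] [[0.9, 0.4], [0.3, 0.5], [0.0, 0.9], [0.7, 0.3], [0.4, 0.6], [0.6, 0.7]]
lamp [ 0.5316  0.1649  0.2111 -0.0059] [[1.1, 1.0], [0.9, 0.4], [1.4, 0.9], [0.3, 1.3], [2.3, 0.8], [0.6, 0.6], [0.2, 1.2], [2.6, 0.1]]
knobtop (array([0.565 , 0.0186, 0.0803]), np.float64(1.1526724927065288))
knobbot (array([0.5658, 0.0195, 0.0452]), np.float64(0.6521948606751096))
```

```bash
cat >> h.py <<'E'
def go(xyz,ang):
    s=sensors.read_state();p=s["tool_pos"];r=R.from_rotvec(s["tcp_rot"])
    T=R.from_rotvec(np.pi*np.array([np.cos(ang/2),np.sin(ang/2),0]))
    w=np.degrees((r.inv()*T).as_rotvec());d=(np.array(xyz)-p)*1000
    print("t",round(s["time"],2),"pos",p.round(4),"q6",s["q"][5].round(2),"turn",w.round(2),"shift now",r.inv().apply(d).round(1),"after turn",T.inv().apply(d).round(1),"width",round(s["width"],3),"F",s["wrist_force"].round(1),"grip",s["grip_force"])
E
python3 -c "
from h import *
go([.4535,-.2802,.2],1.284)"
python3 -m inch '[0,0,0,0,0,-8.5,85, 0,0,0,0,0,-8.5,85, 0,0,0,0,0,-8.5,85, 0,0,0,0,0,-8.5,85, 0,0,0,0,0,-8.5,85, 0,0,0,0,0,-8.5,85, 0,0,0,0,0,-7.5,85, 0,0,0,0,0,0,85]'
python3 -c "
from h import *
go([.4535,-.2802,.2],1.284)"
```

```text
t 0.15 pos [ 0.1752 -0.6513  0.2302] q6 -0.04 turn [ -0.09  -0.06 -58.51] shift now [ 365.1 -286.    30.8] after turn [434.6 162.   30.2] width 1.004 F [ 0.5 -0.8  0.1] grip 0.0
time: 0.95
tool_pos: [0.1753, -0.6516, 0.2308]
tcp_rot: [-2.515, -1.881, -0.001]
wrist_force: [0.0, 0.2, 0.0]
width: 0.997
grip_force: 0.0
t 0.95 pos [ 0.1753 -0.6516  0.2308] q6 -1.06 turn [-0.02 -0.04  0.01] shift now [434.8 161.9  31. ] after turn [434.9 161.8  30.8] width 0.997 F [0.  0.2 0. ] grip 0.0
```

```bash

python3 -m inch '[27,10,2,0,0,0,60, 27,10,2,0,0,0,60, 27,10,2,0,0,0,60, 27,10,2,0,0,0,60, 27,10,2,0,0,0,60, 27,10,2,0,0,0,60, 27,10,2,0,0,0,60, 27,10,2,0,0,0,60]' >/dev/null
python3 -m inch '[27,10,2,0,0,0,60, 27,10,2,0,0,0,60, 27,10,2,0,0,0,60, 27,10,2,0,0,0,60, 27,10,2,0,0,0,60, 27,10,2,0,0,0,60, 27,10,2,0,0,0,60, 0,0,0,0,0,0,60]'
python3 - <<'E'
from h import *
import pickle
go([.4535,-.2802,.2],1.284)
p=viewer.camera_params("wrist");im=viewer.read_camera("wrist")[:,:,::-1]
pickle.dump(p,open("w1.pkl","wb"));cv2.imwrite("pics/w1.png",im)
print(proj("wrist",[[.4535,-.2802,.092],[.5196,-.3,.032]],p))
E
```

```text
time: 2.55
tool_pos: [0.4351, -0.3032, 0.2008]
tcp_rot: [-2.515, -1.88, -0.002]
wrist_force: [-0.4, -0.2, 0.3]
width: 0.703
grip_force: 0.0
t 2.55 pos [ 0.4351 -0.3032  0.2008] q6 -0.37 turn [-0.02 -0.08 -0.02] shift now [27.3 11.1  0.9] after turn [27.3 11.1  0.8] width 0.703 F [-0.4 -0.2  0.3] grip 0.0
[[289.61527769 174.26658526]
 [357.43701631 165.39716017]]
```

View pics/w1.png

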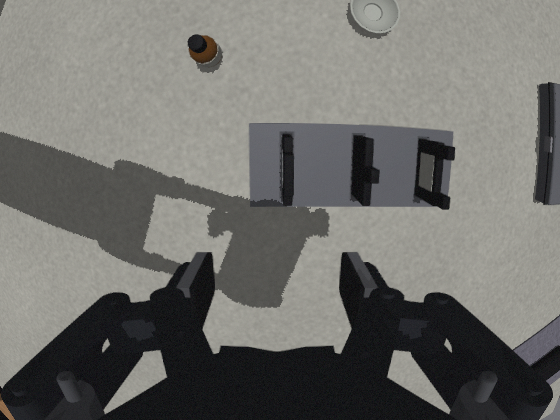

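Wrist picture: the rack's corners are at (249,124), (453,132), (249,206) and (448,208). The filter is seen almost edge on at (287,168), the blank at (363,168) and the diffuser at (432,175), with the gripper still short of them.

```bash
python3 - <<'E'
from h import *
import pickle
np.set_printoptions(precision=4,suppress=True)
p=pickle.load(open("w1.pkl","rb"));s,d,w="scene","side","wrist"
A=lambda x,y:(130+x/5,228+y/5);B=lambda x,y:(240+(x-375)/2.6,270+y/2.6)
rk=lambda x,y:np.array([x*.106,y*.041,.032])
o=[(w,rk(-1,1),(249,124),p),(w,rk(1,1),(453,131.5),p),(w,rk(-1,-1),(249,206),p),(w,rk(1,-1),(448,208),p)]
v,e=fit(o,[.52,-.3,-.287]);print("rack wrist z=0",v,e)
o2=o+[(s,rk(-1,-1),A(48,122)),(s,rk(-1,1),A(250,92)),(s,rk(1,1),A(325,482)),(s,rk(1,-1),A(82,528)),(d,rk(-1,1),B(408,60)),(d,rk(1,1),B(755,78)),(d,rk(1,-1),B(772,183)),(d,rk(-1,-1),B(390,160))]
v,e=fit(o2,[.52,-.3,-.287,0]);print("all",v,e)
f=place(v[:3],[-.07,0,0])[0];print("filter",f)
print(proj(w,place(v[:3],[[-.07,.017,.092],[-.07,-.017,.092],[-.07,.03,.072],[-.07,-.03,.072]]),p))
im=cv2.imread("pics/w1.png").sum(2)
for r in(140,150,160,170,180,190,200):
    c=np.where(im[r,270:310]<130)[0]+270;print(r,c.min() if len(c) else 0,c.max() if len(c) else 0,end="; ")
cc=np.where(im[120:212,287]<130)[0]+120;print(cc.min(),cc.max())
go([*f[:2],.2],np.pi/2+v[2])
E
```

```text
rack wrist z=0 [ 0.5194 -0.3013 -0.2884] [[0.5, 0.8], [0.7, 0.4], [0.7, 0.9], [1.3, 0.6]]
all [ 0.5195 -0.3011 -0.2876 -0.0012] [[0.3, 1.0], [0.2, 0.0], [0.9, 0.4], [1.7, 1.2], [1.2, 1.0], [0.4, 0.1], [0.8, 0.4], [1.1, 1.2], [0.6, 1.3], [0.1, 0.7], [0.8, 0.0], [1.2, 0.5]]
filter [ 0.4524 -0.2813  0.    ]
[[288.8123 154.2677]
 [288.4646 197.1149]
 [288.0337 136.306 ]
 [287.5234 206.4493]]
140 282 291; 150 283 292; 160 283 293; 170 283 293; 180 283 292; 190 282 293; 200 283 291; 134 205
t 2.6 pos [ 0.4344 -0.3046  0.201 ] q6 -0.37 turn [-0.03 -0.01  0.04] shift now [27.5 10.7  1. ] after turn [27.5 10.7  1. ] width 0.703 F [-0.6  0.2  0.3] grip 0.0
```

```bash

python3 -m inch '[9,3.6,0,0,0,0,60, 9,3.6,0,0,0,0,60, 9.5,3.5,0,0,0,0,60, 0,0,25,0,0,0,50, 0,0,25,0,0,0,50, 0,0,25,0,0,0,50, 0,0,25,0,0,0,50, 0,0,0,0,0,0,50]' >/dev/null
python3 -m inch '[0,0,15,0,0,0,50, 0,0,12,0,0,0,50, 0,0,12,0,0,0,50, 0,0,0,0,0,0,50, 0,0,0,0,0,0,0, 0,0,0,0,0,0,0, 0,0,0,0,0,0,0, 0,0,0,0,0,0,0]' 40
python3 -m inch '[0,0,0,0,0,0,0, 0,0,0,0,0,0,0, 0,0,-5,0,0,0,0, 0,0,-10,0,0,0,0, 0,0,-15,0,0,0,0, 0,0,-20,0,0,0,0, 0,0,-20,0,0,0,0, 0,0,-20,0,0,0,0]'
python3 - <<'E'
from h import *
import pickle
go([.5543,.0685,.2],np.pi/2+.21)
E
```

```text
time: 4.2
tool_pos: [0.4521, -0.2828, 0.0631]
tcp_rot: [2.516, 1.881, 0.0]
wrist_force: [-1.6, 0.6, 3.9]
width: 0.084
grip_force: 41.6
time: 5.0
tool_pos: [0.4523, -0.2827, 0.1544]
tcp_rot: [2.515, 1.88, 0.001]
wrist_force: [0.5, -0.6, -0.7]
width: 0.081
grip_force: 41.1
t 5.0 pos [ 0.4523 -0.2827  0.1544] q6 -0.32 turn [  0.08   0.04 -28.48] shift now [365.7  -1.5 -45.7] after turn [322.2 173.  -45.6] width 0.081 F [ 0.5 -0.6 -0.7] grip 41.118318513035774
```

```bash

python3 -m inch '[0,0,-23,0,0,-7.1,0, 0,0,-23,0,0,-7.1,0, 0,0,0,0,0,-7.1,0, 0,0,0,0,0,-7.1,0, 27,14,0,0,0,0,0, 27,14,0,0,0,0,0, 27,14,0,0,0,0,0, 27,14,0,0,0,0,0]' >/dev/null
python3 -m inch '[27,14,0,0,0,0,0, 27,14,0,0,0,0,0, 27,14,0,0,0,0,0, 27,14,0,0,0,0,0, 27,14,0,0,0,0,0, 27,14,0,0,0,0,0, 0,14,0,0,0,0,0, 0,0,0,0,0,0,0]'
python3 - <<'E'
from h import *
import pickle
go([.5646,.021,.2],np.pi/2+.21)
p=viewer.camera_params("wrist");im=viewer.read_camera("wrist")[:,:,::-1]
pickle.dump(p,open("w2.pkl","wb"));cv2.imwrite("pics/w2.png",im)
cv2.imwrite("pics/w2c.png",cv2.resize(im[60:340,140:440],None,fx=2.1,fy=2.1,interpolation=cv2.INTER_CUBIC))
print(proj("wrist",[[.55,.0895,.054],[.5655,.019,.082]],p))
E
```

```text
time: 6.6
tool_pos: [0.5484, 0.0142, 0.1996]
tcp_rot: [1.974, 2.441, 0.002]
wrist_force: [-0.4, -0.6, -1.1]
width: 0.084
grip_force: 41.1
t 6.6 pos [0.5484 0.0142 0.1996] q6 -0.23 turn [0.14 0.05 0.04] shift now [ 3.3 17.3 -0.4] after turn [ 3.3 17.3 -0.4] width 0.084 F [-0.4 -0.6 -1.1] grip 41.14791691303253
[[294.75385509 114.91834579]
 [296.37231565 202.99522359]]
```

View pics/w2c.png

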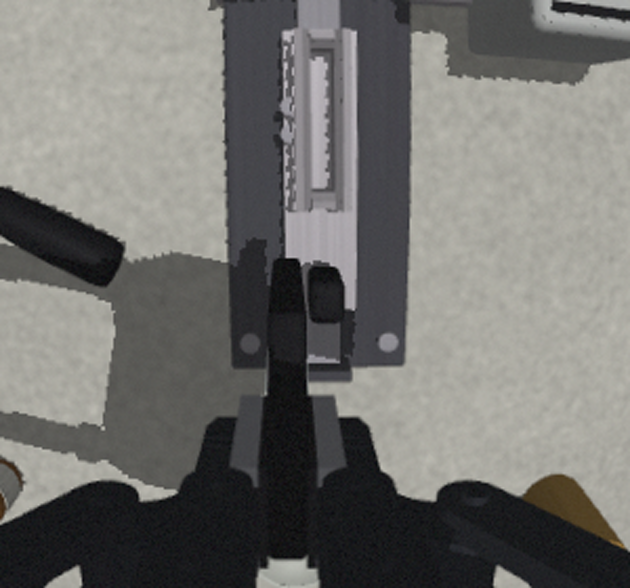

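Wrist crop: the slide's slot mouth spans about (303–347, 38–207), i.e. centre near pixel (295,118). The knob's top is at (326,285), and the filter's lower front edge at (287,259), i.e. pixel (277,183). The fit along the slot is tight, so I enlarge both.

```bash
python3 - <<'E'
import cv2,numpy as np
im=cv2.imread("pics/w2.png")
a=cv2.resize(im[70:166,265:320],None,fx=6,fy=6,interpolation=cv2.INTER_CUBIC)
b=cv2.convertScaleAbs(cv2.resize(im[170:226,258:308],None,fx=6,fy=6,interpolation=cv2.INTER_CUBIC),alpha=3)
c=np.zeros((576,330+300,3),np.uint8);c[:,:330]=a;c[:336,330:]=b;cv2.imwrite("pics/w2d.png",c)
E
```

```text
(no output)
```

View pics/w2d.png

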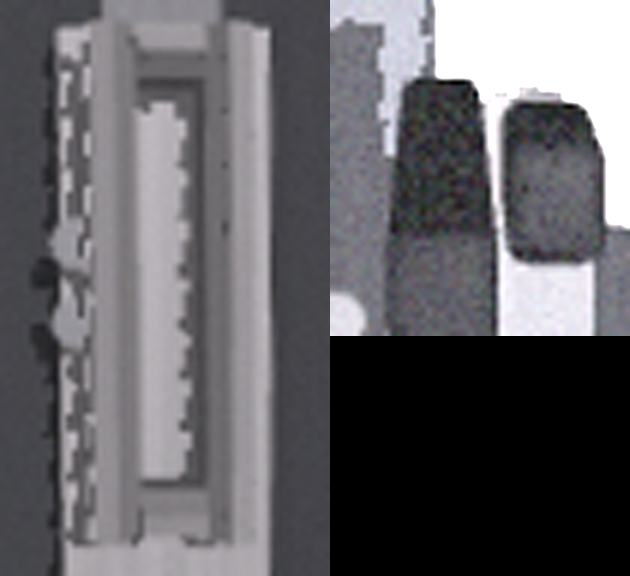

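```bash
python3 - <<'E'
from h import *
import pickle
np.set_printoptions(precision=1,suppress=True)
p=pickle.load(open("w2.pkl","rb"))
v=[.55,.0895,.21]
print("cam",np.linalg.inv(p["world_to_cam"])[:3,3])
cr=lambda L,vv=v:((proj("wrist",place(vv,L),p)-[265,70])*6)
for z in(.028,.048,.054):print("slot",z,cr([[-.005,.0312,z],[.005,.0312,z],[-.005,-.0312,z],[.005,-.0312,z]]).tolist())
for z in(.03,.04,.05):print("ridge mid",z,cr([[-.017,0,z],[-.021,0,z]]).tolist())
k=lambda L:((proj("wrist",place(v,L),p)-[258,170])*6+[330,0])
for z in(.082,.05):print("knob",z,k([[-.007,-.063,z],[.007,-.063,z],[-.007,-.081,z],[.007,-.081,z]]).tolist())
s=sensors.read_state();t=[*s["tool_pos"][:2],.21]
for z in(.147,.149):print("filter",z,((proj("wrist",place(t,[[-.004,.03,z],[.004,.03,z]]),p)-[258,170])*6+[330,0]).tolist())
e=1e-3
print("per mm y",(cr([[0,0,.054]],[.55-e*.208,.0895+e*.978,.21])-cr([[0,0,.054]])))
E
```

```text
cam [0.5 0.1 0.3]
slot 0.028 [[138.04545824799106, 78.7282855943862], [201.36018099750504, 79.61119515375856], [136.64978688009307, 466.10070828809836], [198.96521917196026, 466.534006841386]]
slot 0.048 [[143.03147829152272, 63.49415083394922], [210.64659828324443, 64.51795591294757], [141.4693097441292, 477.0711787301673], [207.9562193283541, 477.54910401984876]]
slot 0.054 [[144.66209464613394, 58.51740225411709], [213.68261721823603, 59.59000101554625], [143.04386189093123, 480.658115469977], [210.89266142519432, 481.150647629962]]
ridge mid 0.03 [[61.73911495457173, 271.596784429128], [36.29822191146252, 271.62615248296606]]
ridge mid 0.04 [[61.62913428918864, 270.49921630104177], [35.342070418612366, 270.53099365511986]]
ridge mid 0.05 [[61.5115864820383, 269.3262466567086], [34.32013919693975, 269.3607068648996]]
knob 0.082 [[506.539655125032, 132.57882360780468], [609.0996860319502, 132.8271868569862], [505.3237478269448, 259.63321434515456], [606.1467913409269, 259.60174200568133]]
knob 0.05 [[499.23519761552257, 86.80215176764165], [591.0915717920551, 87.0846623174848], [498.31557709729293, 201.38228542983586], [588.8679596535933, 201.45926942359807]]
filter 0.147 [[378.7234438931521, 87.7195074539315], [457.6844629011533, 87.70036137147082]]
filter 0.149 [[378.143319533727, 91.60536676875893], [457.8906200512482, 91.5865439050973]]
per mm y [[ 0.  -6.8]]
```

```bash
python3 - <<'E'
from h import *
import pickle
np.set_printoptions(precision=1,suppress=True)
p=pickle.load(open("w2.pkl","rb"))
s=sensors.read_state();t=[*s["tool_pos"][:2],.21]
print(s["tool_pos"],R.from_rotvec(s["tcp_rot"]).as_matrix())
M=p["world_to_cam"];Rt=R.from_rotvec(s["tcp_rot"]).as_matrix()
print("cam in tool mm",Rt.T@(np.linalg.inv(M)[:3,3]-s["tool_pos"])*1000,"cam axes in tool\n",(M[:3,:3]@Rt*1000))
for y,z in((.03,.149),(.0312,.149),(.03,.209),(.0312,.209),(.017,.229)):print(y,z,((proj("wrist",place(t,[[-.004,y,z],[.004,y,z]]),p)-[258,170])*6+[330,0]).tolist())
p1=pickle.load(open("w1.pkl","rb"))
E
```

```text
[0.5 0.  0.2] [[-0.2  1.   0. ]
 [ 1.   0.2 -0. ]
 [-0.   0.  -1. ]]
cam in tool mm [  68.5    2.  -141.9] cam axes in tool
 [[   1.1 1000.    -1.2]
 [-963.3    0.8 -268.3]
 [-268.3    1.4  963.3]]
0.03 0.149 [[378.143319533727, 91.60536676875893], [457.8906200512482, 91.5865439050973]]
0.0312 0.149 [[378.06790270293163, 79.87507124601342], [457.92243826502954, 79.85345042004212]]
0.03 0.209 [[353.3069881409092, 259.42885745627234], [466.7347575385544, 259.46115378860185]]
0.0312 0.209 [[353.1099019391228, 243.0603165862426], [466.80923646824124, 243.0846805152185]]
0.017 0.229 [[343.2860189343121, 546.4107320657222], [470.3054453306802, 546.6250871096242]]
```

The filter shows about 2.3 mm right of the calculated TCP line and 1 mm ahead at both depths, so the wrist calibration or grip is offset by that much. I align filter to slot relatively, within this one picture.

```bash
python3 -c "
from h import *
go([.5477,.0867,.135],np.pi/2+.21)"
```

```text
t 6.65 pos [0.5474 0.0134 0.1992] q6 -0.23 turn [ 0.06  0.04 -0.02] shift now [71.7 15.4 64.1] after turn [71.6 15.5 64.2] width 0.088 F [-1.4  0.5 -1.9] grip 41.14799592643976
```

```bash

python3 -m inch '[18,4,0,0,0,0,0, 18,4,0,0,0,0,0, 18,4,0,0,0,0,0, 17.2,3.4,0,0,0,0,0, 0,0,20,0,0,0,0, 0,0,20,0,0,0,0, 0,0,20,0,0,0,0, 0,0,0,0,0,0,0]'
python3 - <<'E'
from h import *
out=[]
for n,(x,y) in(("scene",(290,150)),("side",(230,110))):
    im=viewer.read_camera(n)[:,:,::-1];cv2.imwrite(f"pics/{n}1.png",im);out.append(cv2.resize(im[y:y+110,x:x+78],None,fx=5,fy=5,interpolation=cv2.INTER_CUBIC))
cv2.imwrite("pics/pair1.png",np.hstack(out))
go([.5477,.0867,.135],np.pi/2+.21)
E
```

```text
time: 7.45
tool_pos: [0.544, 0.0848, 0.1353]
tcp_rot: [-1.977, -2.436, 0.008]
wrist_force: [-0.4, 0.2, -1.3]
width: 0.087
grip_force: 41.1
t 7.55 pos [0.5466 0.0854 0.1384] q6 -0.1 turn [-0.06  0.01 -0.15] shift now [1.1 1.4 3.4] after turn [1.1 1.4 3.4] width 0.084 F [-0.5 -0.3 -0.3] grip 41.13607306033373
```

View pics/pair1.png

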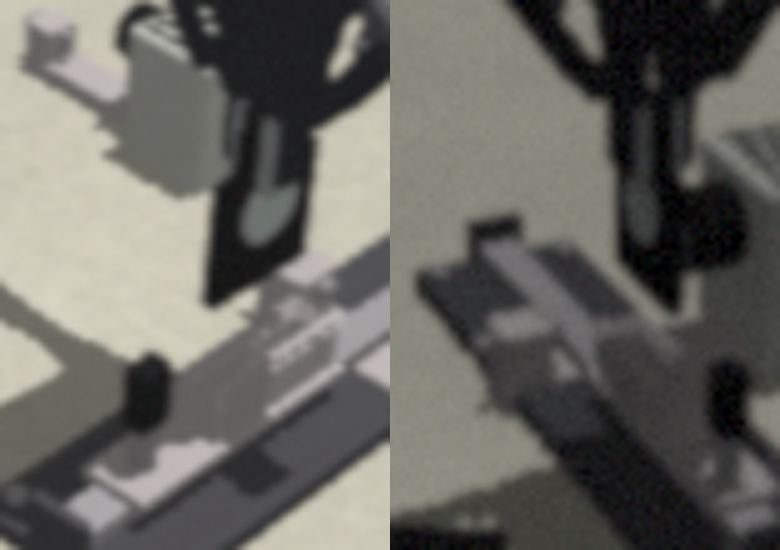

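The filter hangs above the slot. Its lower corners are at scene (331.6,210.6) and (351,202.4), side (286.4,172) and (276,162.4). I cross-check these against the knob and take averaged poses.

```bash
python3 -m inch '[0,0,0,0,0,0,0, 0,0,0,0,0,0,0, 0,0,0,0,0,0,0, 0,0,0,0,0,0,0, 0,0,0,0,0,0,0, 0,0,0,0,0,0,0, 0,0,0,0,0,0,0, 0,0,0,0,0,0,0]'
python3 - <<'E'
from h import *
np.set_printoptions(precision=4,suppress=True)
a=tri([("scene",(331.6,210.6)),("side",(286.4,172))]);b=tri([("scene",(351,202.4)),("side",(276,162.4))]);k=tri([("scene",(319.8,221.8)),("side",(297.6,183.2))])
print(a,b,k)
c=(a[0]+b[0])/2
for y in(.205,.21,.215):
    d=c-k[0];print(y,"filter from knob, bench x,y mm",(np.array([[np.cos(y),np.sin(y)],[-np.sin(y),np.cos(y)]])@d[:2]*1000))
go([.5477,.0867,.135],np.pi/2+.21)
E
```

```text
time: 8.35
tool_pos: [0.5469, 0.0864, 0.1382]
tcp_rot: [-1.978, -2.441, 0.0]
wrist_force: [0.8, 0.1, 0.1]
width: 0.082
grip_force: 41.1
(array([0.5507, 0.0586, 0.0866]), np.float64(0.22146129332071496)) (array([0.5408, 0.1187, 0.0802]), np.float64(0.2941728705343962)) (array([0.5647, 0.0184, 0.0811]), np.float64(0.9666242726114831))
0.205 filter from knob, bench x,y mm [-4.2525 72.6604]
0.21 filter from knob, bench x,y mm [-3.8892 72.6808]
0.215 filter from knob, bench x,y mm [-3.5257 72.6993]
t 8.35 pos [0.5469 0.0864 0.1382] q6 -0.1 turn [-0.01 -0.   -0.07] shift now [0.1 0.8 3.2] after turn [0.1 0.8 3.2] width 0.082 F [0.8 0.1 0.1] grip 41.136371567845345
```

Along the rail the cameras agree (72.7 mm from the knob against 72). Across it, the wrist view is the sharper one. I descend slowly and watch the force.

```bash

python3 -m inch '[0,0.6,7,0,0,0,0, 0,0,7,0,0,0,0, 0,0,7,0,0,0,0, 0,0,7,0,0,0,0, 0,0,2,0,0,0,0, 0,0,2,0,0,0,0, 0,0,2,0,0,0,0, 0,0,0,0,0,0,0]'
python3 -m inch '[0,0,1.5,0,0,0,0, 0,0,1.5,0,0,0,0, 0,0,1.5,0,0,0,0, 0,0,1.5,0,0,0,0, 0,0,0,0,0,0,0, 0,0,0,0,0,0,0, 0,0,0,0,0,0,0, 0,0,0,0,0,0,0]'
```

```text
time: 9.15
tool_pos: [0.5475, 0.0865, 0.1042]
tcp_rot: [-1.978, -2.441, 0.0]
wrist_force: [0.2, -0.3, -0.6]
width: 0.085
grip_force: 41.1
time: 9.95
tool_pos: [0.5479, 0.0866, 0.0984]
tcp_rot: [1.978, 2.44, 0.001]
wrist_force: [1.1, 0.2, -1.3]
width: 0.089
grip_force: 41.0
```

```bash

python3 -m inch '[0,0,1.5,0,0,0,0, 0,0,1.5,0,0,0,0, 0,0,1.5,0,0,0,0, 0,0,1.5,0,0,0,0, 0,0,0,0,0,0,0, 0,0,0,0,0,0,0, 0,0,0,0,0,0,0, 0,0,0,0,0,0,0]'
python3 -m inch '[0,0,1.5,0,0,0,0, 0,0,1.5,0,0,0,0, 0,0,1.5,0,0,0,0, 0,0,1.5,0,0,0,0, 0,0,0,0,0,0,0, 0,0,0,0,0,0,0, 0,0,0,0,0,0,0, 0,0,0,0,0,0,0]'
```

```text
time: 10.75
tool_pos: [0.5477, 0.0865, 0.0922]
tcp_rot: [1.978, 2.441, 0.001]
wrist_force: [2.8, 1.2, -2.0]
width: 0.085
grip_force: 40.9
time: 11.55
tool_pos: [0.5477, 0.0866, 0.0862]
tcp_rot: [1.978, 2.441, 0.0]
wrist_force: [4.7, 1.8, -1.1]
width: 0.086
grip_force: 41.0
```

```bash

python3 -m inch '[0,0.5,0,0,0,0,0, 0,0.3,0,0,0,0,0, 0,0,1.5,0,0,0,0, 0,0,1.5,0,0,0,0, 0,0,1,0,0,0,0, 0,0,1,0,0,0,0, 0,0,0,0,0,0,0, 0,0,0,0,0,0,0]'
python3 -m inch '[0,0,1,0,0,0,0, 0,0,1,0,0,0,0, 0,0,1,0,0,0,0, 0,0,0,0,0,0,0, 0,0,0,0,0,0,0, 0,0,0,0,0,0,0, 0,0,0,0,0,0,0, 0,0,0,0,0,0,0]'
```

```text
time: 12.35
tool_pos: [0.548, 0.0866, 0.0809]
tcp_rot: [-1.978, -2.44, 0.001]
wrist_force: [1.7, 1.2, -0.9]
width: 0.087
grip_force: 41.2
time: 13.15
tool_pos: [0.5482, 0.0867, 0.079]
tcp_rot: [-1.978, -2.441, 0.0]
wrist_force: [-0.2, 0.3, 5.4]
width: 0.083
grip_force: 42.0
```

Floor contact comes at z=0.079, as calculated. A small extra push, then open and rise.

```bash

python3 -m inch '[0,0,1,0,0,0,0, 0,0,0,0,0,0,0, 0,0,0,0,0,0,0, 0,0,-1,0,0,0,0, 0,0,0,0,0,0,40, 0,0,0,0,0,0,40, 0,0,0,0,0,0,40, 0,0,0,0,0,0,40]'
python3 -m inch '[0,0,-5,0,0,0,40, 0,0,-10,0,0,0,40, 0,0,-20,0,0,0,40, 0,0,-20,0,0,0,40, 0,0,-20,0,0,0,40, 0,0,0,0,0,0,40, 0,0,0,0,0,0,40, 0,0,0,0,0,0,40]'
python3 - <<'E'
from h import *
import pickle
go([.5482,.0867,.15],np.pi/2+.21)
p=viewer.camera_params("wrist");im=viewer.read_camera("wrist")[:,:,::-1]
pickle.dump(p,open("w3.pkl","wb"));cv2.imwrite("pics/w3.png",im)
out=[]
for n,(x,y) in(("scene",(300,160)),("side",(240,130))):
    a=viewer.read_camera(n)[:,:,::-1];cv2.imwrite(f"pics/{n}2.png",a);out.append(cv2.resize(a[y:y+100,x:x+75],None,fx=5,fy=5,interpolation=cv2.INTER_CUBIC))
cv2.imwrite("pics/pair2.png",np.hstack(out))
E
```

```text
time: 13.95
tool_pos: [0.5478, 0.0866, 0.0777]
tcp_rot: [-1.977, -2.44, 0.001]
wrist_force: [0.2, -0.5, 0.2]
width: 0.469
grip_force: 0.0
time: 14.75
tool_pos: [0.5475, 0.0866, 0.1523]
tcp_rot: [-1.977, -2.44, 0.002]
wrist_force: [-0.4, -0.2, -0.7]
width: 0.471
grip_force: 0.0
t 14.75 pos [0.5475 0.0866 0.1523] q6 -0.1 turn [-0.1  -0.01 -0.08] shift now [-0.   0.7  2.3] after turn [-0.   0.7  2.3] width 0.471 F [-0.4 -0.2 -0.7] grip 0.0
```

View pics/pair2.png

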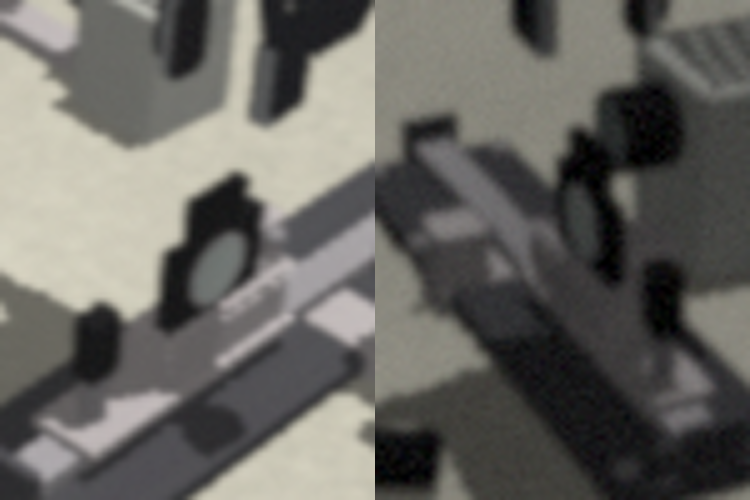

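The filter stands upright, seated in the slot, with the knob free beside it at scene crop (97,340). Next the grip moves to the knob, 71 mm back and down to grasp height 66 mm.

```bash

python3 -m inch '[-18,0,0,0,0,0,40, -18,0,0,0,0,0,40, -18,0,0,0,0,0,40, -17,0.2,0,0,0,0,40, 0,0,0,0,0,0,40, 0,0,20,0,0,0,40, 0,0,20,0,0,0,40, 0,0,20,0,0,0,40]'
python3 -m inch '[0,0,10,0,0,0,40, 0,0,10,0,0,0,40, 0,0,10,0,0,0,40, 0,0,10,0,0,0,40, 0,0,5,0,0,0,40, 0,0,0,0,0,0,40, 0,0,0,0,0,0,40, 0,0,0,0,0,0,40]'
python3 -m inch '[0,0,0,0,0,0,0, 0,0,0,0,0,0,0, 0,0,0,0,0,0,0, 0,0,0,0,0,0,0, 0,0,0,0,0,0,0, 0,0,0,0,0,0,0, 0,0,0,0,0,0,0, 0,0,0,0,0,0,0]' 30
```

```text
time: 15.7
tool_pos: [0.5632, 0.0176, 0.0926]
tcp_rot: [-1.978, -2.44, -0.001]
wrist_force: [-0.4, 0.5, -0.6]
width: 0.471
grip_force: 0.0
time: 16.5
tool_pos: [0.5638, 0.0173, 0.0489]
tcp_rot: [1.977, 2.44, 0.001]
wrist_force: [0.7, -1.6, -0.3]
width: 0.472
grip_force: 0.0
time: 17.3
tool_pos: [0.5641, 0.0173, 0.0489]
tcp_rot: [1.977, 2.44, 0.002]
wrist_force: [2.6, -0.0, 2.9]
width: 0.159
grip_force: 33.2
```

```bash

python3 -m inch '[4,0,0,0,0,0,0, 8,0,0,0,0,0,0, 8,0,0,0,0,0,0, 8,0,0,0,0,0,0, 8,0,0,0,0,0,0, 8,0,0,0,0,0,0, 8,0,0,0,0,0,0, 4,0,0,0,0,0,0]' 40
python3 -m inch '[0,0,0,0,0,0,0, 0,0,0,0,0,0,0, 1,0,0,0,0,0,0, 1,0,0,0,0,0,0, 1,0,0,0,0,0,0, 1,0,0,0,0,0,0, 1,0,0,0,0,0,0, 1,0,0,0,0,0,0]'
python3 -c "
from h import *
go([.5324,.1649,.0489],np.pi/2+.21)"
```

```text
time: 18.1
tool_pos: [0.5515, 0.0732, 0.0488]
tcp_rot: [1.977, 2.441, 0.001]
wrist_force: [2.0, -0.7, 6.9]
width: 0.155
grip_force: 40.1
time: 18.9
tool_pos: [0.5503, 0.0785, 0.0488]
tcp_rot: [1.977, 2.441, 0.0]
wrist_force: [1.7, -0.6, 6.4]
width: 0.156
grip_force: 40.2
t 18.9 pos [0.5503 0.0785 0.0488] q6 -0.11 turn [ 0.01  0.01 -0.05] shift now [88.2  0.4 -0.1] after turn [88.2  0.5 -0.1] width 0.156 F [ 1.7 -0.6  6.4] grip 40.17308950424194
```

```bash

python3 -m inch '[0.3,0,0,0,0,0,0, 0.3,0,0,0,0,0,0, 0.3,0,0,0,0,0,0, 0.3,0,0,0,0,0,0, 0.2,0,0,0,0,0,0, 0.2,0,0,0,0,0,0, 0.2,0,0,0,0,0,0, 0.2,0,0,0,0,0,0]' | egrep 'pos|wrist'
python3 -m inch '[0.3,0,0,0,0,0,0, 0.3,0,0,0,0,0,0, 0.3,0,0,0,0,0,0, 0.3,0,0,0,0,0,0, 0.2,0,0,0,0,0,0, 0.2,0,0,0,0,0,0, 0.2,0,0,0,0,0,0, 0.2,0,0,0,0,0,0]' | egrep 'pos|wrist'
python3 -m inch '[0.3,0,0,0,0,0,0, 0.3,0,0,0,0,0,0, 0.3,0,0,0,0,0,0, 0.3,0,0,0,0,0,0, 0.2,0,0,0,0,0,0, 0.2,0,0,0,0,0,0, 0.2,0,0,0,0,0,0, 0.2,0,0,0,0,0,0]' | egrep 'pos|wrist'
```

```text
tool_pos: [0.5501, 0.0795, 0.0489]
wrist_force: [2.9, -4.8, 7.4]
tool_pos: [0.55, 0.0801, 0.0489]
wrist_force: [3.1, -9.9, 6.8]
tool_pos: [0.5493, 0.083, 0.0489]
wrist_force: [2.0, -5.3, 6.4]
```

Ridge met at y≈0.079. The crest is expected at about 0.085 and the notch at about 0.091.

```bash

python3 -m inch '[0.3,0,0,0,0,0,0, 0.3,0,0,0,0,0,0, 0.2,0,0,0,0,0,0, 0.2,0,0,0,0,0,0, 0.2,0,0,0,0,0,0, 0.2,0,0,0,0,0,0, 0.1,0,0,0,0,0,0, 0,0,0,0,0,0,0]' | egrep 'pos|wrist'
python3 -m inch '[0.3,0,0,0,0,0,0, 0.3,0,0,0,0,0,0, 0.2,0,0,0,0,0,0, 0.2,0,0,0,0,0,0, 0.2,0,0,0,0,0,0, 0.2,0,0,0,0,0,0, 0.1,0,0,0,0,0,0, 0,0,0,0,0,0,0]' | egrep 'pos|wrist'
```

```text
tool_pos: [0.5487, 0.0856, 0.0488]
wrist_force: [0.7, -0.6, 7.0]
tool_pos: [0.5483, 0.0877, 0.0488]
wrist_force: [1.1, 0.6, 6.7]
```

```bash

python3 -m inch '[0.2,0,0,0,0,0,0, 0.2,0,0,0,0,0,0, 0.2,0,0,0,0,0,0, 0.2,0,0,0,0,0,0, 0.2,0,0,0,0,0,0, 0,0,0,0,0,0,0, 0,0,0,0,0,0,0, 0,0,0,0,0,0,0]' | egrep 'pos|wrist'
python3 -m inch '[0.2,0,0,0,0,0,0, 0.2,0,0,0,0,0,0, 0.2,0,0,0,0,0,0, 0.2,0,0,0,0,0,0, 0.2,0,0,0,0,0,0, 0,0,0,0,0,0,0, 0,0,0,0,0,0,0, 0,0,0,0,0,0,0]' | egrep 'pos|wrist'
```

```text
tool_pos: [0.5479, 0.0892, 0.0488]
wrist_force: [0.5, 3.5, 6.4]
tool_pos: [0.5477, 0.0901, 0.0488]
wrist_force: [1.0, 1.7, 7.4]
```

```bash

python3 -m inch '[0.2,0,0,0,0,0,0, 0.2,0,0,0,0,0,0, 0.2,0,0,0,0,0,0, 0.2,0,0,0,0,0,0, 0.2,0,0,0,0,0,0, 0,0,0,0,0,0,0, 0,0,0,0,0,0,0, 0,0,0,0,0,0,0]' | egrep 'pos|wrist'
python3 -m inch '[0,0,0,0,0,0,16, 0,0,0,0,0,0,16, 0,0,0,0,0,0,16, 0,0,0,0,0,0,16, 0,0,0,0,0,0,16, 0,0,0,0,0,0,16, 0,0,0,0,0,0,16, 0,0,0,0,0,0,16]'
python3 -m inch '[0,0,0,0,0,0,0, 0,0,0,0,0,0,0, 0,0,0,0,0,0,0, 0,0,0,0,0,0,0, 0,0,0,0,0,0,0, 0,0,0,0,0,0,0, 0,0,0,0,0,0,0, 0,0,0,0,0,0,0]' 25
```

```text
tool_pos: [0.5476, 0.0905, 0.0488]
wrist_force: [0.6, 0.3, 7.1]
time: 26.1
tool_pos: [0.5476, 0.0895, 0.0481]
tcp_rot: [-1.978, -2.44, 0.001]
wrist_force: [-1.1, 0.5, -0.0]
width: 0.19
grip_force: 0.0
time: 26.9
tool_pos: [0.5478, 0.0896, 0.0482]
tcp_rot: [-1.978, -2.441, 0.0]
wrist_force: [0.5, -0.8, -1.0]
width: 0.16
grip_force: 26.0
```

```bash
python3 - <<'E'
from h import *
for n,b in(("scene",(331,194,22,32)),("side",(277,155,13,32))):
    a=cv2.imread(f"pics/{n}2.png");x,y,w,h=b;c=viewer.read_camera(n)[:,:,::-1].copy()
    _,m,_,l=cv2.minMaxLoc(cv2.matchTemplate(c,a[y:y+h,x:x+w],cv2.TM_CCOEFF_NORMED))
    d=74*1e-3;q=proj(n,[[.548,.087,.07],[.548-.208*d,.087+.978*d,.07]])
    print(n,round(m,2),"moved px",l[0]-x,l[1]-y,"expected",(q[1]-q[0]).round(1))
E
```

```text
scene 0.68 moved px 176 53 expected [ 21.9 -13.9]
side 0.55 moved px 42 -61 expected [-13.  -13.4]
```

```bash
python3 - <<'E'
from h import *
for n,b,e in(("scene",(331,194,22,24),(22,-14)),("side",(277,155,13,25),(-13,-13))):
    a=cv2.imread(f"pics/{n}2.png");x,y,w,h=b;c=viewer.read_camera(n)[:,:,::-1].copy()
    x0,y0=x+e[0]-6,y+e[1]-6;s=c[y0:y0+h+12,x0:x0+w+12]
    _,m,_,l=cv2.minMaxLoc(cv2.matchTemplate(s,a[y:y+h,x:x+w],cv2.TM_CCOEFF_NORMED))
    print(n,round(m,2),"moved",l[0]-6+e[0],l[1]-6+e[1],"expected",e)
s=sensors.read_state();print(s["grip_force"],s["wrist_force"].round(1))
E
```

```text
scene 0.11 moved 22 -14 expected (22, -14)
side 0.47 moved -15 -19 expected (-13, -13)
26.031823754310608 [ 0.1 -1.2 -1.4]
```

```bash
python3 - <<'E'
from h import *
p=viewer.camera_params("wrist");g=cv2.cvtColor(viewer.read_camera("wrist"),cv2.COLOR_RGB2GRAY)
t=sensors.read_state()["tool_pos"]
v=[t[0]-.208*.072,t[1]+.978*.072,.21]
np.set_printoptions(precision=0,suppress=True,linewidth=200)
print("tab top",proj("wrist",place(v,[[-.004,.017,.108],[.004,.017,.108],[-.004,-.017,.108],[.004,-.017,.108]]),p).tolist())
print("shoulder",proj("wrist",place(v,[[-.004,.03,.088],[.004,.03,.088],[-.004,-.03,.088],[.004,-.03,.088]]),p).tolist())
for r in range(40,230,8):print(r,g[r,236:320:3])
E
```

```text
tab top [[255.34489982703624, 39.202466383208304], [287.58883526079296, 38.995709266573755], [256.01209519658045, 172.0800696767182], [287.4877996902971, 172.0095671521903]]
shoulder [[259.61439622022544, 16.101652295933974], [285.3361266713267, 15.950791749666962], [260.4681245893721, 202.17942094568102], [285.23466769689566, 202.14937661500812]]
40 [ 88  88 218 201 180 180 153  88  37  42  42  45  48  46  46  46  40 135 137 134 191 191 208 222 120  87  86  87]
48 [ 90  87 215 135 179 183 152  30  43  48  47  50  51  50  50  53  41  76 137 134 190 191 207 220 107  88  86  87]
56 [ 90  87 212 210 180 181 150  31  42  49  50  49  50  52  51  52  42  72 136 134 188 191 178 220 139  87  87  89]
64 [ 90  52 216 183 181 180  97  33  42  44  48  49  50  51  53  53  42  95 137 134 191 190 195 220 166  86  88  88]
72 [ 87  80 192 133 181 181 155  36  42  45  47  51  49  49  49  51  41  88 135 133 192 192 201 219 182  87  86  87]
80 [ 91  90 213 214 181 181 156  30  42  44  49  48  47  50  47  50  38  83 136 134 190 190 200 218 182  88  87  88]
88 [220 219 209 126 180 181  97  31  41  46  47 
[... 1373 characters left out ...]
8  89  88 205 153 179 180  96  80  36  45  40  44  42  43  38  33 138 140  94 188 190 190 212 178  84  87  88]
192 [ 87  89  87 203 194 178 179 151 124  35  40  41  39  40  44  38  26 154 136 130 188 188 189 209 185  85  85  89]
200 [ 86  89  61 205 204 182 181 155 205 201 201 207 211 203 202 202 209 205 208 186 190 200 207 209 182  82  85  89]
208 [ 50  53  53 195 208 201 203 203 205 202 201 205 210 205 201 199 209 207 205 204 201 209 205 209 180  83  83  87]
216 [ 52  48  51 102 111 109 109 108 111 201 201 206 207 205 201 198 206 206 206 202 202 207 205 207 171  82  83  90]
224 [ 50  50  50  97 109 106 109 106 109 109 107 110 112 108 108 189 196 203 204 202 201 207 205 205 138  84  85  87]
```

```bash
python3 -c "
from workcell import job
print(job.finish_job())"
```

```text
the job is handed in; nothing more can be done
None
```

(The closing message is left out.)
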